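Tidy the pastel painter's place

TASK

Tidy the pastel place for the next painter: put the three stray pastel blocks back into the wooden box, each lying flat in the tray that already holds its own colour, and set the little painted canvas on the sloping desk easel, picture outward and sky at the top, its lower edge resting squarely on the ledge. Set everything down gently, without dropping it, and leave the two felt markers, which do not belong in the box, where they lie.

Things in the scene. Friction and masses are not known exactly. Their poses are not given: they have to be found in the camera images.
- blue_pastel: Stray pastel: a loose ultramarine blue block, square in section with rounded edges, 65 mm long (its x), 20 mm wide and 20 mm high, with a cream paper sleeve round its middle; 35 g. Origin at its centre, 10 mm above the table at the start; lies along its x, at any yaw. Any of its four long sides may end up below.
- yellow_pastel: Stray pastel: a loose golden yellow block, square in section with rounded edges, 65 mm long (its x), 20 mm wide and 20 mm high, with a cream paper sleeve round its middle; 35 g. Origin at its centre, 10 mm above the table at the start; lies along its x, at any yaw. Any of its four long sides may end up below.
- red_pastel: Stray pastel: a loose deep red block, square in section with rounded edges, 65 mm long (its x), 20 mm wide and 20 mm high, with a cream paper sleeve round its middle; 35 g. Origin at its centre, 10 mm above the table at the start; lies along its x, at any yaw. Any of its four long sides may end up below.
- blue_tray: Fixed shallow black tray with two blue-family pastels in it (a light blue and a navy one). Origin: centre of its underside, 16 mm above the table. Outside 140 (x) by 92 (y) by 14 mm, walls and floor 3 mm. Its two pastels lie across its far end (x above 22 mm), tops 23 mm above the origin; free floor x -67 to 22, y -43 to 43 mm. Three trays stand side by side, 93 mm apart.
- yellow_tray: Fixed shallow black tray with two yellow-family pastels in it (a pale yellow and an ochre one). Origin: centre of its underside, 16 mm above the table. Outside 140 (x) by 92 (y) by 14 mm, walls and floor 3 mm. Its two pastels lie across its far end (x above 22 mm), tops 23 mm above the origin; free floor x -67 to 22, y -43 to 43 mm. The wooden box round the trays is 152 by 290 mm.
- red_tray: Fixed shallow black tray with two red-family pastels in it (a pink and a dark wine-red one). Origin: centre of its underside, 16 mm above the table. Outside 140 (x) by 92 (y) by 14 mm, walls and floor 3 mm. Its two pastels lie across its far end (x above 22 mm), tops 23 mm above the origin; free floor x -67 to 22, y -43 to 43 mm. The box's rim is 18 mm above the origin.
- canvas: Little stretched canvas painted with a snow landscape: a loose flat block 70 (x) by 50 (y) by 16 mm (z), 45 g, lying picture up. Origin: centre of its back, which is underneath at the start. z comes out of the picture, x points to the sky edge (pink-orange band; snow at the -x end). At the start x points away from the robot within 35 degrees.
- easel: Fixed wooden desk easel: smooth board 200 mm wide (y) rising at 40 degrees to its +x, away from the robot. Origin on the table below it; frame x -55 to 115 mm. Board face meets the ledge at x -30, z 30 mm and runs 170 mm up; the ledge, square to it, stands out 18 mm, 12 thick. Canvas at rest: its origin at x -3, z 52 mm. Let go a little above the ledge it slides down to it.
- blue_marker: Look-alike, to be left alone: a loose flat felt marker, blue barrel, white ring, black cap with grey clip, no paper sleeve, 95 mm long (x, cap at +x), 22 wide, 18 high. Origin: centre of its underside. Bottles and other gear keep to the table's back (x above 0.75 m) and sides.
- yellow_marker: Look-alike, to be left alone: a loose flat felt marker, yellow barrel, white ring, black cap with grey clip, no paper sleeve, 95 mm long (x, cap at +x), 22 wide, 18 high. Origin: centre of its underside. Gear at the table's sides (|y| above 0.48 m) is up to 0.29 m high.
Things that resemble listed ones, but are neither listed nor needed, are in the scene too. Of the things that look like the canvas, take the one that is farthest to the robot's left at the start.

How it is judged:
By the outcome, as a careful person would: the job done as asked, in the order asked, and still so for the second after the job is handed in, with the robot touching nothing.
It also fails if it takes over 106 s, if anything falls off the work surface, if the arm or the gripper's body presses on something with over 40 N, if the wrist force passes 120 N, or if a joint passes its speed limit or range.

ROBOT

A 6-joint arm with a two-finger parallel gripper is mounted at the origin on the work surface. World frame = base frame: x ahead of the robot, y to its left, z up, the work surface at z = 0. Lengths are in m, angles in rad, forces in N, time in s.
With the tool pointing down it reaches from about 0.275 to 0.725 m from the base axis. Payload 15.9 kg.
Tool frame: the origin (TCP) lies at the very end of the fingers, on their centre line; the grasp point (between the pads) lies 19 mm behind it; z points along the fingers, y is the direction in which the jaws open and shut (so a half turn about z gives the same grasp; the last joint's range is limited). The gripper opens to 85 mm and grips with 20 to 120 N. Pads are 22 mm wide; open, the fingers measure 114 mm over their backs; the gripper's body (76 mm by 85 mm) begins 54 mm behind the grasp point. The pads swing forward as they close: fully open they stand 13 mm farther back than shut.
Start: joints at [-1.342, 0.213, -0.034, 1.323, 0, 1.571], TCP at [0.113, -0.487, 0.231] pointing down, gripper open.
Joint ranges: [-2.98, 2.98], [-0.74, 1.72], [-1.14, 1.35], [-2.1, 2.04], [-1.57, 1.44], [-3.14, 3.14]. Speed limits (rad/s): [1.89, 1.89, 2.39, 2.57, 3.14, 3.14].

INTERFACE

Orientations are given as a unit quaternion [w, x, y, z].
In Python, from plant import env gives the robot as it stands. The module is installed in compiled form; this text tells all that it offers.
- The arm moves only by the tool play_rows, never from a script. Its argument "plan" is a list of rows, each an object with "travel": the shift along the world's x, y, z in mm, a list of three; "twist": the turn about the world's z in rad. In form: [{"travel": [x, y, z], "twist": twist}, ...]. A call has 1 to 8 rows; each row shifts and turns the commanded pose from where the row before left it; what a row does not reach is not made up. A row lasts 1/8 s, in which the tool goes at most 62.5 mm and 10.7 degrees, less where a joint would pass 70% of its speed; a pose out of reach is approached as far as the arm can. A call is refused whole if a number of a shift passes 62.5 or a number of a turn 0.188, either way. A call with a gripper value outside its range is refused whole. "hand" is the opening, from -1 (shut) to 1 (fully open), set as the call begins (left out, the last holds). The fingers move at their own pace and stop on an object; "newtons" is the grip in N (left out, the last holds). Time passes only in rows, so rows that do not move let the fingers close. It gives the time, the measured TCP pose, the force and the opening at its end, in the units of the state.
- env.sense(): the state, without advancing time (a new reading comes with each control period).
- env.snapshot(name): name is "scene" or "side" or "wrist"; returns a dict with "color" (480x640x3 uint8, blue, green, red), "depth" (480x640 float32, m along the optical axis (not along the pixel's ray), 0 where there is no reading), "fx", "fy", "cx", "cy" (pixels), "world_from_camera" (4x4, takes a point from camera to world coordinates). Camera axes: x right, y down, z forward; pixel columns grow to the right and rows downward; lengths in m; the calibration is good to about 2 mm. A picture is of the moment at which its call begins.
- env.hand_in(): hands the job in, once; it reports no verdict.
Trained networks look in a picture, given as the dict that the camera call returned (one of the last four; its "shot" number tells which), for a name from the list of things; names that differ only in an ending like _2 or _b are one class to them, and where a whole thing is asked for, a point or a joint stands for the part that bears it (a point fixed in the world has none). Each returns a list of dicts, best first, with "p" (0 to 1); they miss things now and then, are a little off and sometimes report something else, mostly with a low value. They report only what shows in the picture. A call takes as long as a camera call. They do not tell look-alikes from the thing itself.
- env.trace(picture, query): "region" (480x640 bool, what is visible of it) and "position" ([column, row] in pixels, amid what is visible of it).
The state is a dict: "t": time; "joint_pos": joint angles; "qvel": joint speeds; "joint_efforts": joint torques, N m; "position": TCP position; "orientation": TCP orientation; "wrist_force": force on the tool from outside, world axes, zero at the start; "torque": the same for the moment, N m; "finger_gap": finger opening in m.
Only numpy, scipy, OpenCV 4.12 (cv2) and the standard library are available. Lean on these libraries where they do the work, as an engineer would, in place of code of your own. Each camera call takes 0.05 s, during which the arm holds its last target. There are 200 camera calls.

## Working session

There is one attempt and no reset: what is moved stays moved. The work goes in short steps, Python scripts to look and compute and a tool call to move; the robot and the scene stay as the last step left them, time stands still between calls to the robot, and variables do not carry over. Pictures are saved under pics/ and viewed, about 12 in all and at most 16, crops included, and the job is handed in when it is done.

Besides the shell and the picture viewer there is one more tool, called after "Request:" as name([rows], argument=value, ...), one row to a line, values as JSON. play_rows: Moves the arm, as the interface text tells. Its arguments: {"type":"object","properties":{"plan":{"type":"array"},"hand":{"type":"number"},"newtons":{"type":"number"}},"required":["plan"]}

```bash
mkdir -p pics; ls; cat > h.py <<'E'
import numpy as np,cv2
from plant import env
def world(s,mask=None):
    d=s["depth"];v,u=np.indices(d.shape)
    P=np.stack([(u-s["cx"])/s["fx"]*d,(v-s["cy"])/s["fy"]*d,d,np.ones_like(d)],-1)
    W=(P@np.array(s["world_from_camera"]).T)[...,:3]; W[d==0]=np.nan
    return W
E
python3 - <<'E'
from h import *
for n in ["scene","side"]:
    s=env.snapshot(n); cv2.imwrite(f"pics/{n}0.png",s["color"]); W=world(s)
    print(n,np.round(np.array(s["world_from_camera"]),2).tolist())
    for q in ["blue_pastel","yellow_pastel","red_pastel","canvas","blue_tray","yellow_tray","red_tray","easel","blue_marker","yellow_marker"]:
        for r in env.trace(s,q):
            if r["p"]<.2: continue
            m=r["region"];w=W[m];w=w[~np.isnan(w[:,0])]
            if len(w)<5: print(q,"few");continue
            c,sz,a=cv2.minAreaRect((w[w[:,2]>np.percentile(w[:,2],50)-.006][:,:2]*1000).astype(np.float32))
            print(q,round(r["p"],2),np.round(r["position"]),m.sum(),"med",np.round(np.median(w,0),3),"rect",np.round(c),np.round(sz),round(a),"zmax",np.round(np.percentile(w[:,2],98),3))
print(env.sense())
E
```

```text
pics
scene [[0.36, 0.69, -0.63, 1.18], [0.93, -0.25, 0.26, -0.31], [0.02, -0.68, -0.73, 0.88], [0.0, 0.0, 0.0, 1.0]]
blue_pastel 0.84 [226. 271.] 275 med [ 0.39  -0.212  0.02 ] rect [ 385. -211.] [21. 67.] 57 zmax 0.024
yellow_pastel 0.51 [350. 249.] 251 med [0.431 0.073 0.02 ] rect [428.  75.] [21. 68.] 79 zmax 0.024
red_pastel 0.71 [447. 217.] 191 med [0.416 0.341 0.02 ] rect [411. 345.] [20. 68.] 38 zmax 0.025
canvas 0.97 [138. 380.] 1048 med [ 0.606 -0.426  0.017] rect [ 601. -427.] [74. 50.] 36 zmax 0.02
canvas 0.77 [287. 268.] 576 med [ 0.437 -0.084  0.017] rect [432. -83.] [49. 74.] 79 zmax 0.02
canvas 0.65 [123. 255.] 661 med [ 0.277 -0.418  0.016] rect [ 272. -420.] [73. 54.] 51 zmax 0.02
blue_tray 0.67 [477. 280.] 2131 med [0.619 0.292 0.024] rect [623. 291.] [144. 101.] 4 zmax 0.042
blue_tray 0.59 [227. 266.] 293 med [ 0.388 -0.211  0.02 ] rect [ 385. -211.] [21. 67.] 57 zmax 0.024
yellow_tray 0.83 [445. 294.] 2340 med [0.629 0.2   0.024] rect [631. 199.] [145.  99.] 6 zmax 0.042
yellow_tray 0.37 [349. 247.] 219 med [0.431 0.072 0.02 ] rect [428.  75.] [21. 68.] 79 zmax 0.
[... 1785 characters left out ...]
 83 zmax 0.02
{'t': 1.1, 'joint_pos': array([-1.34201197e+00,  2.12918857e-01, -3.44055807e-02,  1.32347158e+00,
       -1.31915654e-05,  1.57077001e+00]), 'qvel': array([ 0.00065779, -0.00097639, -0.00128437, -0.00109921, -0.00134458,
       -0.00119682]), 'joint_efforts': array([-6.90154207e-03, -6.85964227e+01,  4.87333989e+01,  1.34384740e-03,
       -3.14388026e-04,  3.05002948e-05]), 'position': array([ 0.11339177, -0.48696788,  0.23129419]), 'orientation': array([ 9.07483127e-07,  9.93462844e-01,  1.14155931e-01, -6.53491195e-06]), 'wrist_force': array([-0.69961812,  0.62964099, -0.44128089]), 'torque': array([-0.00917214,  0.00818802, -0.06024617]), 'finger_gap': 0.08528737936838103}
```

View pics/scene0.png

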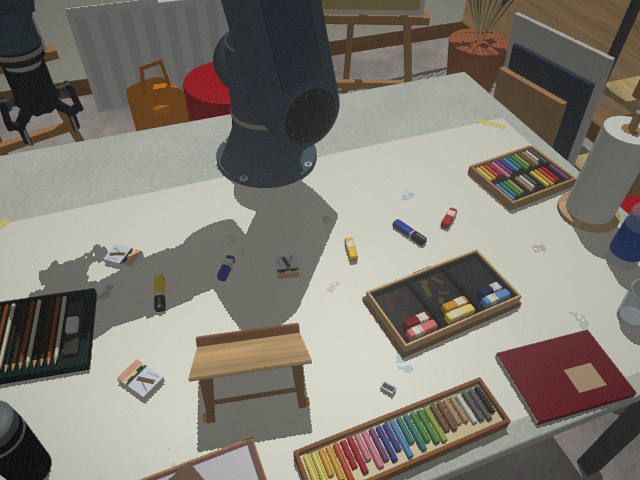

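View pics/side0.png

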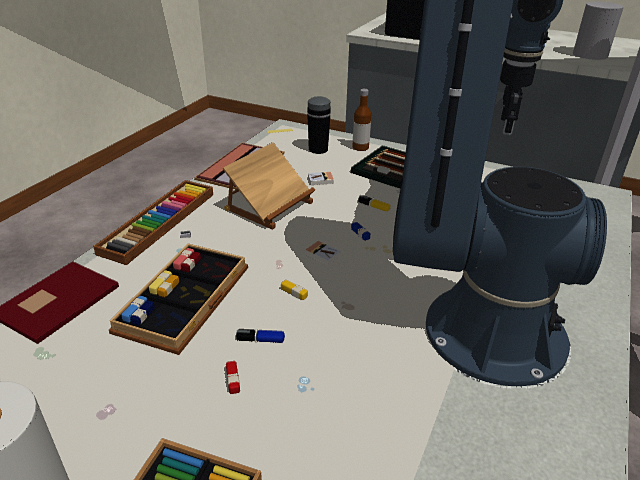

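```bash
python3 - <<'E'
from h import *
ims=[]
for n in ["scene","side"]:
    s=env.snapshot(n); W=world(s)
    for q in ["blue_pastel","yellow_pastel","red_pastel","canvas","blue_tray","yellow_tray","red_tray","easel"]:
        for r in env.trace(s,q)[:3 if q=="canvas" else 1]:
            m=r["region"]; w=W[m];w=w[~np.isnan(w[:,0])]
            if q=="easel":
                k=(w[:,2]>.05)&(w[:,2]<.13); A=np.c_[w[k][:,:2],np.ones(k.sum())]
                c=np.linalg.lstsq(A,w[k][:,2],rcond=None)[0]; print(n,q,"plane",c,"dir",np.arctan2(c[1],c[0]),"slope",np.degrees(np.arctan(np.hypot(c[0],c[1]))))
            w=w[(w[:,2]>np.percentile(w[:,2],50)-.004)]
            b=cv2.boxPoints(cv2.minAreaRect((w[:,:2]*1000).astype(np.float32)))
            e=[b[1]-b[0],b[2]-b[1]]; L=max(e,key=np.linalg.norm)
            yaw=np.arctan(L[1]/L[0]) if L[0] else 1.57
            print(n,q,np.round(b.mean(0)),"yaw",round(float(yaw),3),np.round([np.linalg.norm(x) for x in e]),"pix",np.round(r["position"]))
    ims.append(cv2.resize(s["color"][225:315,190:400] if n=="scene" else s["color"][190:320,260:400],None,fx=3,fy=3,interpolation=cv2.INTER_CUBIC))
w=max(i.shape[1] for i in ims)
ims=[cv2.copyMakeBorder(i,0,0,0,w-i.shape[1],0) for i in ims]
im=np.vstack(ims);cv2.imwrite("pics/crop1.png",cv2.resize(im,None,fx=.9,fy=.9) if im.shape[0]>600 else im); print(im.shape)
E
```

```text
scene blue_pastel [ 385. -210.] yaw -0.614 [65. 21.] pix [226. 266.]
scene yellow_pastel [427.  75.] yaw -0.165 [67. 21.] pix [348. 247.]
scene red_pastel [411. 345.] yaw -0.878 [67. 20.] pix [447. 219.]
scene canvas [ 602. -426.] yaw 0.625 [51. 72.] pix [142. 382.]
scene canvas [ 272. -419.] yaw 0.909 [53. 73.] pix [121. 256.]
scene canvas [431. -82.] yaw -0.22 [73. 50.] pix [286. 272.]
scene blue_tray [620. 291.] yaw 0.112 [ 97. 143.] pix [478. 281.]
scene yellow_tray [631. 199.] yaw 0.109 [ 99. 144.] pix [444. 295.]
scene red_tray [641. 108.] yaw 0.063 [ 98. 146.] pix [405. 311.]
side blue_pastel [ 381. -209.] yaw -0.542 [70. 26.] pix [356. 229.]
side yellow_pastel [421.  79.] yaw -0.232 [65. 21.] pix [292. 286.]
side red_pastel [405. 348.] yaw -0.909 [69. 20.] pix [232. 377.]
side canvas [427. -80.] yaw -0.234 [71. 55.] pix [321. 252.]
side canvas [ 399. -356.] yaw -0.162 [95. 27.] pix [368. 205.]
side canvas [ 682. -229.] yaw 1.388 [ 94. 205.] pix [264. 185.]
side blue_tray [619. 292.] yaw 0.078 [ 98. 143.] pix [156. 314.]
side yellow_tray [627. 198.] yaw 0.094 [ 97. 146.] pix [180. 288.]
side red_tray [637. 108.] yaw 0.098 [ 97. 141.] pix [206. 264.]
side easel plane [ 0.70647867 -0.16070913 -0.41975202] dir -0.22367282930793472 slope 35.924348407036334
side easel [ 682. -230.] yaw 1.39 [ 94. 206.] pix [265. 184.]
(660, 630, 3)
```

View pics/crop1.png

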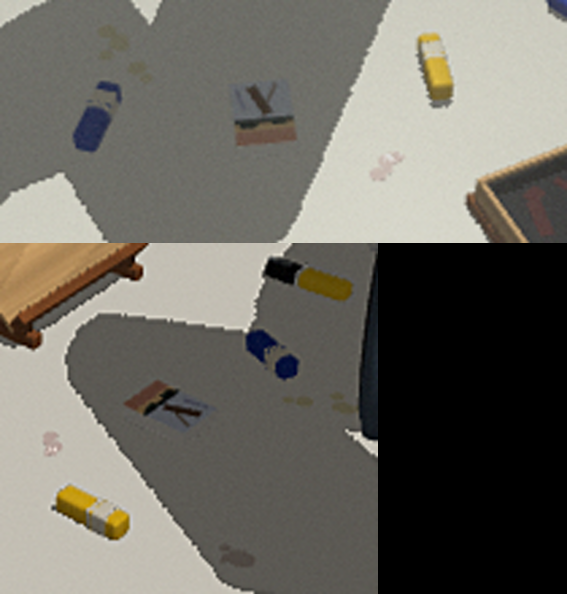

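Things that could be mistaken in the scene picture:
- **Canvases:** (122,254), (141,380) and (287,266). The last is farthest left (y≈-0.08), and its sky edge points away from the robot, so I choose it.
- **Blue:** pastel (226,268), not the marker (409,231).
- **Yellow:** pastel (350,248), not the marker (159,292).
- **Red:** only the pastel at (449,217).

The crop confirms paper sleeves on the blue and yellow pastels, and a pink-orange band on the far edge of the canvas.

Request:
play_rows([
  {"travel": [34,35,0],"twist": 0.18},
  {"travel": [34,35,0],"twist": 0.18},
  {"travel": [34,35,0],"twist": 0.18},
  {"travel": [34,35,0],"twist": 0.18},
  {"travel": [34,35,0],"twist": 0.18},
  {"travel": [34,35,0],"twist": 0.18},
  {"travel": [34,35,0],"twist": 0.18},
  {"travel": [32,32,0],"twist": 0.18},
])

```text
t: 3.0
position: [0.3844, -0.2086, 0.2315]
orientation: [0.0, 0.669, 0.743, 0.0]
wrist_force: [0.9, -1.8, 0.2]
finger_gap: 0.0853
```

```bash
cat >> h.py <<'E'
def yawpos():
    s=env.sense(); w,x,y,z=s["orientation"]
    return np.round(np.array(s["position"])*1000,1), round(float(np.arctan2(2*(x*y+w*z),1-2*(y*y+z*z))),3), np.round(s["joint_pos"],2), round(float(s["t"]),2)
def rects(s,q,n=1,minp=.2,tol=.004):
    W=world(s); out=[]
    for r in env.trace(s,q)[:n]:
        if r["p"]<minp: continue
        w=W[r["region"]];w=w[~np.isnan(w[:,0])]
        if len(w)<10: continue
        z=np.median(w[:,2]); w=w[np.abs(w[:,2]-z)<tol]
        b=cv2.boxPoints(cv2.minAreaRect((w[:,:2]*1000).astype(np.float32)))
        e=[b[1]-b[0],b[2]-b[1]]; L=max(e,key=np.linalg.norm)
        out.append((q,round(r["p"],2),np.round(r["position"]),np.round(b.mean(0),1),"yaw",round(float(np.arctan(L[1]/(L[0]+1e-9))),3),np.round([np.linalg.norm(x) for x in e]),"z",round(float(z),3)))
    return out
E
python3 - <<'E'
from h import *
print(yawpos())
s=env.snapshot("wrist"); cv2.imwrite("pics/w1.png",s["color"])
print(np.round(np.array(s["world_from_camera"]),3).tolist(), s["fx"])
for q in ["blue_pastel","canvas","yellow_pastel"]: print(*rects(s,q,2))
E
```

```text
(array([ 384.4, -208.6,  231.5]), 1.675, array([-0.5 ,  0.08, -0.19,  1.3 , -0.  ,  0.97]), 3.0)
[[0.995, 0.099, 0.033, 0.377], [0.105, -0.946, -0.305, -0.13], [0.001, 0.307, -0.952, 0.373], [0.0, 0.0, 0.0, 1.0]] 350.02973310962744
('blue_pastel', 0.68, array([317., 209.]), array([ 382.3, -210.3], dtype=float32), 'yaw', -0.609, array([65., 20.], dtype=float32), 'z', 0.019)
('canvas', 0.96, array([379.,  79.]), array([428.8, -81.9], dtype=float32), 'yaw', -0.222, array([70., 50.], dtype=float32), 'z', 0.015)
```

View pics/w1.png

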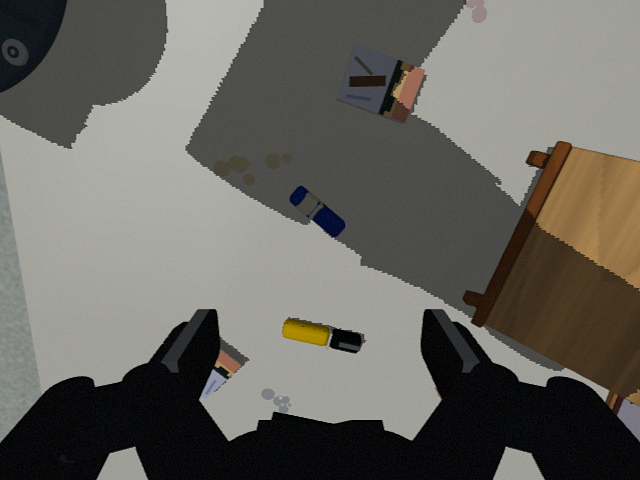

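The wrist picture shows the blue pastel at (317,209) and the canvas at (379,79) with its sky end to the right, i.e. world +x. The easel ledge is at right. All agree with the other cameras.

Request:
play_rows([
  {"travel": [-2,-2,-35],"twist": 0.172},
  {"travel": [0,0,-35],"twist": 0.172},
  {"travel": [0,0,-35],"twist": 0.172},
  {"travel": [0,0,-35],"twist": 0.172},
  {"travel": [0,0,-35],"twist": 0.17},
  {"travel": [0,0,-22],"twist": 0},
  {"travel": [0,0,-18],"twist": 0},
  {"travel": [0,0,-12],"twist": 0},
])

```text
t: 4.2
position: [0.3806, -0.2126, 0.0037]
orientation: [-0.0, 0.304, 0.953, 0.0]
wrist_force: [0.5, -0.9, 0.6]
finger_gap: 0.0851
```

Request:
play_rows([
  {"travel": [0,0,0],"twist": 0},
  {"travel": [0,0,0],"twist": 0},
  {"travel": [0,0,0],"twist": 0},
  {"travel": [0,0,0],"twist": 0},
  {"travel": [0,0,0],"twist": 0},
  {"travel": [0,0,0],"twist": 0},
], hand=-1, newtons=30)

```text
t: 4.95
position: [0.3818, -0.2122, 0.0049]
orientation: [0.0, 0.303, 0.953, -0.0]
wrist_force: [-1.8, 1.1, 7.4]
finger_gap: 0.0189
```

Request:
play_rows([
  {"travel": [0,0,20],"twist": 0},
  {"travel": [0,0,45],"twist": 0},
  {"travel": [5,15,50],"twist": 0},
  {"travel": [15,30,20],"twist": 0.119},
  {"travel": [19,44,0],"twist": 0.119},
  {"travel": [19,44,0],"twist": 0.119},
  {"travel": [19,44,0],"twist": 0.119},
  {"travel": [19,44,0],"twist": 0.119},
])

```text
t: 5.95
position: [0.4779, 0.0107, 0.1396]
orientation: [0.0, 0.008, 1.0, -0.0]
wrist_force: [0.4, 0.4, -0.8]
finger_gap: 0.0191
```

Request:
play_rows([
  {"travel": [19,44,0],"twist": 0.119},
  {"travel": [19,44,0],"twist": 0},
  {"travel": [19,44,0],"twist": 0},
  {"travel": [19,44,0],"twist": 0},
  {"travel": [19,44,0],"twist": 0},
  {"travel": [15,35,0],"twist": 0},
  {"travel": [7,15,0],"twist": 0},
  {"travel": [0,0,0],"twist": 0},
])

```text
t: 6.95
position: [0.5944, 0.2799, 0.1389]
orientation: [-0.0, -0.05, 0.999, -0.0]
wrist_force: [0.0, -0.8, -1.5]
finger_gap: 0.0193
```

```bash
python3 - <<'E'
from h import *
print(yawpos(), env.sense()["finger_gap"])
s=env.snapshot("wrist"); cv2.imwrite("pics/w2.png",s["color"])
W=world(s)
print(np.round(W[60:470:40,60:640:60,2]*1000))
for q in ["blue_tray","yellow_tray","red_tray","blue_pastel","red_pastel","yellow_pastel","blue_marker"]: print(*rects(s,q,2))
E
```

```text
(array([594.4, 279.9, 138.9]), -3.041, array([0.44, 0.57, 0.26, 1.26, 0.  , 0.34]), 6.95) 0.019304745561700986
[[  1.  -0.   0.  -1.   0.  -0.  -2.  -1.   0.   0.]
 [ -1.  -2.  -0.  -2.  -1.  -1.  -1.  -1.  -1.   1.]
 [ -0.   0.   0.  -1.   1.  -1.   1.  -1.   0.   1.]
 [ 33.  33.  33.  34.  33.  33.   0.  -2.  -1.  -1.]
 [ 19.  18.  19.  18.  19.  18.  -1.   0.   0.  -1.]
 [ 18.  20.  19.  19. 151.  20.  -1.  -1.  -1.   0.]
 [ 19.  30.  19.  30. 152.  27.  -1.   1.  -1.  -0.]
 [ 37.  39.  38.  38. 152. 179.   0.  -0.  -0.  -1.]
 [  1.   1. 198. 205. 152. 205. 193. 200.  -1.   0.]
 [ -0. 213. 193. 218.   8. 219. 194. 210. 214.  -0.]
 [224. 220. 207. 229. 224. 227. 228. 212. 224. 224.]]
('blue_tray', 0.76, array([343., 231.]), array([614.4, 288.9], dtype=float32), 'yaw', 0.097, array([ 91., 119.], dtype=float32), 'z', 0.019) ('blue_tray', 0.4, array([290.,  20.]), array([448.3, 244. ], dtype=float32), 'yaw', 0.38, array([21., 29.], dtype=float32), 'z', 0.017)
('yellow_tray', 0.9, array([205., 257.]), array([630.9, 200.1], dtype=float32), 'yaw', 0.094, array([ 90., 134.], dtype=float32), 'z', 0.019)
('red_tray', 0.72, array([ 93., 262.]), array([640.1, 103.5], dtype=float32), 'yaw', 0.101, array([ 84., 134.], dtype=float32), 'z', 0.02)
('blue_pastel', 0.59, array([323., 314.]), array([593.5, 280.1], dtype=float32), 'yaw', 0.09, array([20., 65.], dtype=float32), 'z', 0.153)
('red_pastel', 0.7, array([413.,   2.]), array([430.8, 329.8], dtype=float32), 'yaw', -1.492, array([17.,  6.], dtype=float32), 'z', 0.013)
('yellow_pastel', 0.49, array([36.,  7.]), array([456.2,  72.3], dtype=float32), 'yaw', -1.358, array([17.,  5.], dtype=float32), 'z', 0.011)
('blue_marker', 0.84, array([289.,  22.]), array([448.4, 243.8], dtype=float32), 'yaw', 0.38, array([21., 29.], dtype=float32), 'z', 0.017)
```

View pics/w2.png

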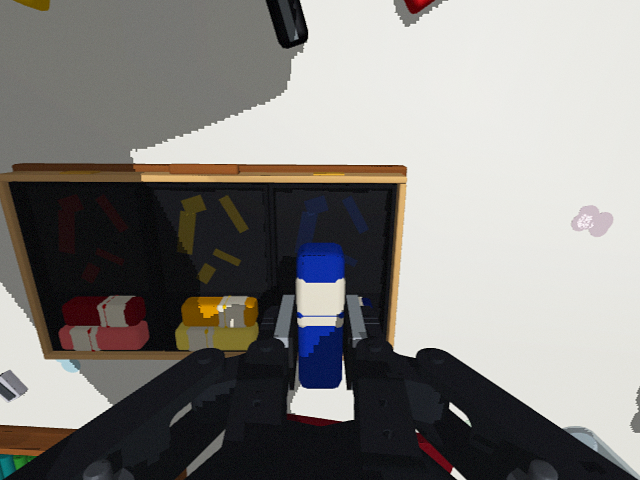

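The blue pastel is held at (323,314) above the blue tray, aligned with it. The empty tray floors are visible, with the colours in the order red, yellow, blue from the left.

Request:
play_rows([
  {"travel": [3,5,-25],"twist": 0},
  {"travel": [2,4,-30],"twist": 0},
  {"travel": [0,0,-30],"twist": 0},
  {"travel": [0,0,-15],"twist": 0},
  {"travel": [0,0,-7],"twist": 0},
  {"travel": [0,0,-4],"twist": 0},
  {"travel": [0,0,-2],"twist": 0},
  {"travel": [0,0,0],"twist": 0},
])

```text
t: 8.35
position: [0.5996, 0.2882, 0.0268]
orientation: [0.0, -0.05, 0.999, 0.0]
wrist_force: [0.2, -0.4, -0.1]
finger_gap: 0.0194
```

Request:
play_rows([
  {"travel": [0,0,-1.5],"twist": 0},
  {"travel": [0,0,-1],"twist": 0},
  {"travel": [0,0,0],"twist": 0},
  {"travel": [0,0,0],"twist": 0},
])

```text
t: 8.85
position: [0.5995, 0.2881, 0.0239]
orientation: [0.0, -0.05, 0.999, 0.0]
wrist_force: [-0.6, -0.1, 2.4]
finger_gap: 0.0192
```

Request:
play_rows([
  {"travel": [0,0,0],"twist": 0},
  {"travel": [0,0,0],"twist": 0},
  {"travel": [0,0,0],"twist": 0},
], hand=-0.2)

```text
t: 9.22
position: [0.5994, 0.288, 0.0237]
orientation: [-0.0, -0.05, 0.999, -0.0]
wrist_force: [1.0, 0.2, 0.4]
finger_gap: 0.0343
```

Request:
play_rows([
  {"travel": [0,0,10],"twist": 0},
  {"travel": [0,0,30],"twist": 0},
  {"travel": [0,0,50],"twist": 0},
  {"travel": [-20,-25,50],"twist": -0.1},
  {"travel": [-38,-46,20],"twist": -0.1},
  {"travel": [-40,-46,0],"twist": -0.1},
  {"travel": [-38,-46,0],"twist": 0},
  {"travel": [-38,-46,0],"twist": 0},
])

```text
t: 10.22
position: [0.4244, 0.0782, 0.1844]
orientation: [0.001, 0.1, 0.995, 0.0]
wrist_force: [-0.4, -1.1, 1.6]
finger_gap: 0.034
```

Request:
play_rows([
  {"travel": [0,0,0],"twist": 0},
  {"travel": [0,0,0],"twist": 0},
], hand=1)

```text
t: 10.48
position: [0.4263, 0.0795, 0.1845]
orientation: [0.001, 0.1, 0.995, 0.0]
wrist_force: [1.1, -0.2, -0.4]
finger_gap: 0.0694
```

```bash
python3 - <<'E'
from h import *
print(yawpos(), env.sense()["finger_gap"])
s=env.snapshot("wrist"); cv2.imwrite("pics/w3.png",s["color"])
for q in ["yellow_pastel","red_pastel","blue_marker"]: print(*rects(s,q,2))
s=env.snapshot("scene"); print(*rects(s,"blue_pastel",2)); cv2.imwrite("pics/s3.png",cv2.resize(s["color"][220:370,340:540],None,fx=3,fy=3))
E
```

```text
(array([426.3,  79.5, 184.5]), 2.94, array([ 0.18,  0.09, -0.3 ,  1.18,  0.  ,  0.39]), 10.47) 0.06941539295297769
('yellow_pastel', 0.67, array([314., 221.]), array([423.9,  75.4], dtype=float32), 'yaw', -0.197, array([64., 20.], dtype=float32), 'z', 0.019)
('red_pastel', 0.62, array([609., 141.]), array([409.4, 343. ], dtype=float32), 'yaw', -0.883, array([58., 21.], dtype=float32), 'z', 0.018)
('blue_marker', 0.8, array([481., 175.]), array([417.5, 230.5], dtype=float32), 'yaw', 0.397, array([22., 95.], dtype=float32), 'z', 0.016)
('blue_pastel', 0.65, array([473., 274.]), array([602.9, 287.1], dtype=float32), 'yaw', 0.115, array([22., 63.], dtype=float32), 'z', 0.039)
```

View pics/s3.png

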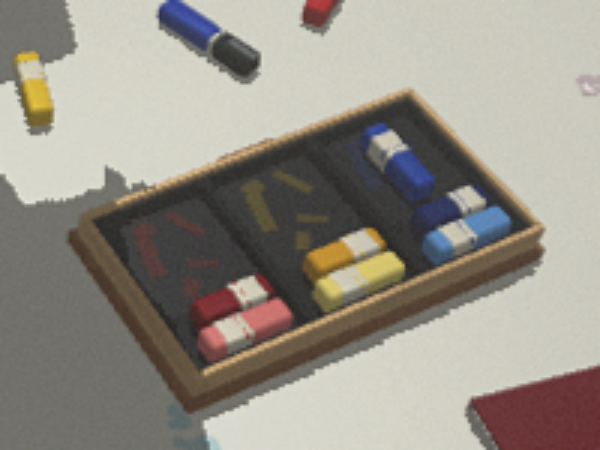

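The blue pastel lies flat in the blue tray (crop pixel (398,160)). Next is yellow, at (423.9,75.4).

Request:
play_rows([
  {"travel": [-2,-4,-45],"twist": 0},
  {"travel": [0,0,-45],"twist": 0},
  {"travel": [0,0,-40],"twist": 0},
  {"travel": [0,0,-25],"twist": 0},
  {"travel": [0,0,-14],"twist": 0},
  {"travel": [0,0,-10],"twist": 0},
])

```text
t: 11.52
position: [0.424, 0.0755, 0.0044]
orientation: [0.0, 0.1, 0.995, 0.0]
wrist_force: [-0.5, -0.3, 0.8]
finger_gap: 0.085
```

Request:
play_rows([
  {"travel": [0,0,0],"twist": 0},
  {"travel": [0,0,0],"twist": 0},
  {"travel": [0,0,0],"twist": 0},
  {"travel": [0,0,0],"twist": 0},
  {"travel": [0,0,0],"twist": 0},
  {"travel": [0,0,0],"twist": 0},
], hand=-1)

```text
t: 12.28
position: [0.424, 0.0754, 0.0052]
orientation: [0.0, 0.1, 0.995, 0.0]
wrist_force: [-1.3, 0.2, 7.0]
finger_gap: 0.0189
```

Request:
play_rows([
  {"travel": [0,0,20],"twist": 0},
  {"travel": [0,0,40],"twist": 0},
  {"travel": [20,12,40],"twist": 0.1},
  {"travel": [40,26,0],"twist": 0.1},
  {"travel": [40,26,0],"twist": 0.1},
  {"travel": [40,26,0],"twist": 0},
  {"travel": [32,22,0],"twist": 0},
  {"travel": [13,10,0],"twist": 0},
])

```text
t: 13.28
position: [0.6099, 0.1985, 0.1042]
orientation: [0.0, -0.05, 0.999, 0.0]
wrist_force: [-0.7, 0.5, -0.4]
finger_gap: 0.0191
```

```bash
python3 - <<'E'
from h import *
print(yawpos(), env.sense()["finger_gap"])
s=env.snapshot("wrist"); cv2.imwrite("pics/w4.png",s["color"])
for q in ["yellow_pastel","yellow_tray","red_tray"]: print(*rects(s,q,2))
E
```

```text
(array([609.9, 198.5, 104.2]), -3.042, array([0.31, 0.55, 0.14, 1.16, 0.  , 0.21]), 13.28) 0.01909750909040065
('yellow_pastel', 0.64, array([321., 314.]), array([609.9, 199. ], dtype=float32), 'yaw', 0.109, array([20., 65.], dtype=float32), 'z', 0.118)
('yellow_tray', 0.63, array([310., 230.]), array([616.6, 197.7], dtype=float32), 'yaw', 0.098, array([ 87., 106.], dtype=float32), 'z', 0.019) ('yellow_tray', 0.31, array([428.,   8.]), array([459.4, 246.2], dtype=float32), 'yaw', -1.515, array([21.,  8.], dtype=float32), 'z', 0.015)
('red_tray', 0.62, array([176., 263.]), array([637.7, 104.5], dtype=float32), 'yaw', 0.095, array([ 85., 137.], dtype=float32), 'z', 0.019)
```

Request:
play_rows([
  {"travel": [-1,-1,-25],"twist": 0},
  {"travel": [0,0,-25],"twist": 0},
  {"travel": [0,0,-15],"twist": 0},
  {"travel": [0,0,-7],"twist": 0},
  {"travel": [0,0,-4],"twist": 0},
  {"travel": [0,0,-2],"twist": 0},
  {"travel": [0,0,-2],"twist": 0},
  {"travel": [0,0,0],"twist": 0},
])

```text
t: 14.48
position: [0.6077, 0.1964, 0.0248]
orientation: [0.0, -0.05, 0.999, 0.0]
wrist_force: [-0.6, 0.6, 0.1]
finger_gap: 0.0193
```

Request:
play_rows([
  {"travel": [0,0,0],"twist": 0},
])

```text
t: 14.6
position: [0.6077, 0.1964, 0.0248]
orientation: [0.0, -0.05, 0.999, 0.0]
wrist_force: [-0.1, 0.6, -1.2]
finger_gap: 0.0193
```

Request:
play_rows([
  {"travel": [0,0,-1],"twist": 0},
  {"travel": [0,0,0],"twist": 0},
  {"travel": [0,0,0],"twist": 0},
])

```text
t: 14.98
position: [0.6078, 0.1964, 0.0243]
orientation: [0.0, -0.05, 0.999, 0.0]
wrist_force: [-2.1, -1.4, 7.3]
finger_gap: 0.0191
```

Request:
play_rows([
  {"travel": [0,0,0],"twist": 0},
  {"travel": [0,0,0],"twist": 0},
  {"travel": [0,0,0],"twist": 0},
], hand=-0.2)

```text
t: 15.35
position: [0.6076, 0.1964, 0.0236]
orientation: [-0.0, -0.05, 0.999, -0.0]
wrist_force: [0.5, -0.0, -0.4]
finger_gap: 0.0344
```

Request:
play_rows([
  {"travel": [0,0,10],"twist": 0},
  {"travel": [0,0,40],"twist": 0},
  {"travel": [0,0,50],"twist": -0.16},
  {"travel": [-40,29,50],"twist": -0.16},
  {"travel": [-40,29,0],"twist": -0.16},
  {"travel": [-40,29,0],"twist": -0.16},
  {"travel": [-40,29,0],"twist": -0.16},
  {"travel": [-38,30,0],"twist": -0.18},
])

```text
t: 16.35
position: [0.4128, 0.3399, 0.169]
orientation: [0.0, 0.429, 0.903, 0.0]
wrist_force: [0.7, 1.1, -0.4]
finger_gap: 0.034
```

Request:
play_rows([
  {"travel": [0,0,0],"twist": 0},
  {"travel": [0,0,0],"twist": 0},
], hand=1)

```text
t: 16.6
position: [0.4144, 0.3391, 0.1687]
orientation: [0.0, 0.425, 0.905, 0.0]
wrist_force: [0.5, 0.8, 0.7]
finger_gap: 0.0689
```

```bash
python3 - <<'E'
from h import *
print(yawpos(), env.sense()["finger_gap"])
s=env.snapshot("wrist"); cv2.imwrite("pics/w5.png",s["color"])
for q in ["red_pastel","blue_marker"]: print(*rects(s,q,2))
s=env.snapshot("scene"); print(*rects(s,"blue_pastel",1),*rects(s,"yellow_pastel",2)); cv2.imwrite("pics/s5.png",cv2.resize(s["color"][220:370,340:540],None,fx=3,fy=3))
E
```

```text
(array([414.4, 339.1, 168.7]), 2.263, array([ 0.69,  0.3 , -0.07,  1.19, -0.  ,  1.56]), 16.6) 0.06890404682509908
('red_pastel', 0.78, array([318., 214.]), array([407.4, 346.9], dtype=float32), 'yaw', -0.89, array([64., 19.], dtype=float32), 'z', 0.019)

('blue_pastel', 0.82, array([472., 273.]), array([601.9, 287.2], dtype=float32), 'yaw', 0.069, array([23., 65.], dtype=float32), 'z', 0.038) ('yellow_pastel', 0.84, array([434., 286.]), array([610.5, 194.8], dtype=float32), 'yaw', 0.049, array([21., 65.], dtype=float32), 'z', 0.038)
```

Request:
play_rows([
  {"travel": [-4,4,-40],"twist": -0.01},
  {"travel": [-3,4,-40],"twist": 0},
  {"travel": [0,0,-37],"twist": 0},
  {"travel": [0,0,-25],"twist": 0},
  {"travel": [0,0,-14],"twist": 0},
  {"travel": [0,0,-8],"twist": 0},
])

```text
t: 17.65
position: [0.4073, 0.347, 0.0038]
orientation: [-0.0, 0.431, 0.902, -0.0]
wrist_force: [-0.3, 0.9, -0.8]
finger_gap: 0.0857
```

Request:
play_rows([
  {"travel": [0,0,0],"twist": 0},
  {"travel": [0,0,0],"twist": 0},
  {"travel": [0,0,0],"twist": 0},
  {"travel": [0,0,0],"twist": 0},
  {"travel": [0,0,0],"twist": 0},
  {"travel": [0,0,0],"twist": 0},
], hand=-1)

```text
t: 18.4
position: [0.4074, 0.3474, 0.0047]
orientation: [0.0, 0.431, 0.902, 0.0]
wrist_force: [-1.0, -1.4, 5.1]
finger_gap: 0.0194
```

Request:
play_rows([
  {"travel": [0,0,20],"twist": 0},
  {"travel": [0,0,40],"twist": 0},
  {"travel": [20,-23,40],"twist": 0.165},
  {"travel": [35,-40,0],"twist": 0.165},
  {"travel": [35,-40,0],"twist": 0.165},
  {"travel": [35,-40,0],"twist": 0.165},
  {"travel": [35,-40,0],"twist": 0.165},
  {"travel": [34,-40,0],"twist": 0.165},
])

```text
t: 19.4
position: [0.6021, 0.1227, 0.1044]
orientation: [0.0, -0.052, 0.999, 0.0]
wrist_force: [0.8, 1.3, -0.2]
finger_gap: 0.0194
```

Request:
play_rows([
  {"travel": [17,-20,0],"twist": 0},
  {"travel": [0,0,0],"twist": 0},
])

```text
t: 19.65
position: [0.6189, 0.1026, 0.1039]
orientation: [0.0, -0.048, 0.999, -0.0]
wrist_force: [-0.2, -0.3, -0.5]
finger_gap: 0.0192
```

```bash
python3 - <<'E'
from h import *
print(yawpos(), env.sense()["finger_gap"])
s=env.snapshot("wrist"); cv2.imwrite("pics/w6.png",s["color"])
for q in ["red_pastel","red_tray"]: print(*rects(s,q,1))
E
```

```text
(array([618.9, 102.6, 103.9]), -3.045, array([ 0.16,  0.52,  0.09,  1.14, -0.  ,  0.07]), 19.65) 0.01922825315189151
('red_pastel', 0.73, array([319., 315.]), array([619.3, 102.8], dtype=float32), 'yaw', 0.083, array([20., 65.], dtype=float32), 'z', 0.118)
```

View pics/w6.png

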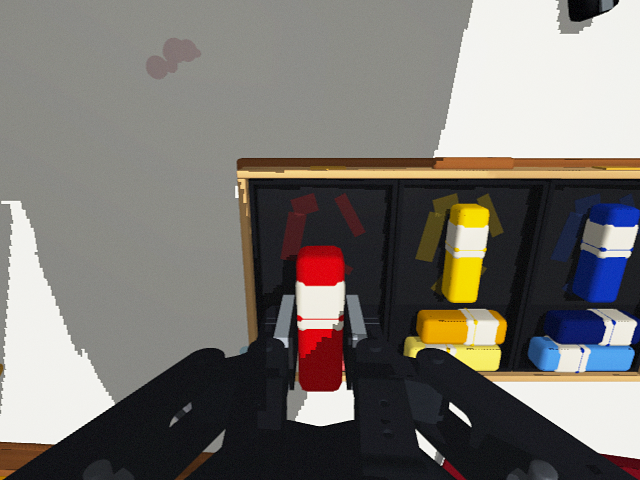

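The picture shows the red pastel at (319,315) over the red tray. Yellow (465,253) and blue (608,253) lie flat in their own trays.

Request:
play_rows([
  {"travel": [-1,1,-25],"twist": 0},
  {"travel": [0,0,-25],"twist": 0},
  {"travel": [0,0,-15],"twist": 0},
  {"travel": [0,0,-7],"twist": 0},
  {"travel": [0,0,-4],"twist": 0},
  {"travel": [0,0,-2],"twist": 0},
  {"travel": [0,0,-2],"twist": 0},
  {"travel": [0,0,0],"twist": 0},
])

```text
t: 20.8
position: [0.6172, 0.1051, 0.0243]
orientation: [0.0, -0.05, 0.999, 0.0]
wrist_force: [-0.4, 0.8, 0.3]
finger_gap: 0.0192
```

Request:
play_rows([
  {"travel": [0,0,-0.5],"twist": 0},
  {"travel": [0,0,0],"twist": 0},
  {"travel": [0,0,0],"twist": 0},
])

```text
t: 21.18
position: [0.6172, 0.1051, 0.0238]
orientation: [0.0, -0.05, 0.999, -0.0]
wrist_force: [-0.5, -0.4, 0.1]
finger_gap: 0.0191
```

Request:
play_rows([
  {"travel": [0,0,-0.5],"twist": 0},
  {"travel": [0,0,0],"twist": 0},
])

```text
t: 21.42
position: [0.6172, 0.1051, 0.0237]
orientation: [0.0, -0.05, 0.999, 0.0]
wrist_force: [-3.2, -1.3, 8.6]
finger_gap: 0.019
```

Request:
play_rows([
  {"travel": [0,0,0],"twist": 0},
  {"travel": [0,0,0],"twist": 0},
  {"travel": [0,0,0],"twist": 0},
], hand=-0.2)

```text
t: 21.8
position: [0.617, 0.1051, 0.023]
orientation: [-0.0, -0.05, 0.999, -0.0]
wrist_force: [0.3, -0.2, 0.4]
finger_gap: 0.0341
```

Request:
play_rows([
  {"travel": [0,0,10],"twist": 0},
  {"travel": [0,0,40],"twist": 0},
  {"travel": [-5,-5,50],"twist": -0.18},
  {"travel": [-20,-40,50],"twist": -0.18},
  {"travel": [-28,-40,40],"twist": -0.18},
  {"travel": [-28,-40,16],"twist": -0.18},
  {"travel": [-28,-40,0],"twist": -0.18},
  {"travel": [-28,-40,0],"twist": -0.18},
])

```text
t: 22.8
position: [0.4808, -0.0978, 0.2264]
orientation: [0.001, 0.474, 0.881, 0.0]
wrist_force: [0.2, -0.6, 0.4]
finger_gap: 0.0339
```

Request:
play_rows([
  {"travel": [0,0,0],"twist": -0.18},
  {"travel": [0,0,0],"twist": -0.18},
  {"travel": [0,0,0],"twist": 0},
], hand=1)

```text
t: 23.18
position: [0.4817, -0.0968, 0.226]
orientation: [0.0, 0.621, 0.784, 0.0]
wrist_force: [0.2, -0.1, 0.5]
finger_gap: 0.0847
```

```bash
cat > easel.py <<'E'
from h import *
from scipy.optimize import least_squares
print(yawpos())
for n in ["wrist","side"]:
    s=env.snapshot(n); cv2.imwrite(f"pics/e_{n}.png",s["color"]); W=world(s)
    if n=="wrist": print(*rects(s,"canvas",3))
    r=env.trace(s,"easel")
    if not r: print(n,"none");continue
    w=W[r[0]["region"]]; w=w[~np.isnan(w[:,0])]
    w=w[(w[:,2]>.035)&(w[:,2]<.145)]
    # plane z=a x+b y+c, robust
    f=lambda c:(w[:,2]-w[:,:2]@c[:2]-c[2])/np.sqrt(1+c[0]**2+c[1]**2)
    c=least_squares(f,[.82,-.15,-.4],loss="cauchy",f_scale=.001).x
    i=np.abs(f(c))<.003; th=np.arctan2(c[1],c[0]); d=np.array([np.cos(th),np.sin(th)]); e=np.array([-d[1],d[0]])
    print(n,r[0]["p"],"n",len(w),i.sum(),"yaw",round(th,3),"slope",np.degrees(np.arctan(np.hypot(*c[:2]))),"rms",f(c)[i].std())
    u=w[i][:,:2]@d; v=w[i][:,:2]@e
    print(" u range",np.percentile(u,[0.5,99.5])," v",np.percentile(v,[0.5,99.5]),"z",np.percentile(w[i][:,2],[.5,99.5]))
    v0=np.mean(np.percentile(v,[.5,99.5])); g=np.hypot(*c[:2]); u30=(.030-c[2]-v0*0)/g
    # z = g*u + c2 (gradient along d)
    print(" u at z=30mm",u30,"ledge corner centre xy",d*u30+e*v0, "origin xy", d*(u30+.030)+e*v0, "rect",[np.round(x,3) for x in cv2.minAreaRect(w[i][:,:2].astype(np.float32))])
E
python3 easel.py
```

```text
(array([481.7, -96.8, 226. ]), 1.802, array([-0.2 ,  0.2 , -0.07,  1.3 ,  0.  ,  1.14]), 23.18)
('canvas', 0.57, array([271., 184.]), array([428.8, -82. ], dtype=float32), 'yaw', -0.224, array([70., 50.], dtype=float32), 'z', 0.015) ('canvas', 0.36, array([476., 341.]), array([ 636.6, -218.5], dtype=float32), 'yaw', 1.333, array([ 22., 192.], dtype=float32), 'z', 0.062)
wrist 0.8 n 17490 15151 yaw -0.182 slope 39.95684391258408 rms 0.0008308135453460722
 u range [0.63362384 0.75637569]  v [-0.19776989 -0.00440831] z [0.03525165 0.1376847 ]
 u at z=30mm 0.6276554241094172 ledge corner centre xy [ 0.59900109 -0.21299774] origin xy [ 0.62850583 -0.21842639] rect [array([ 0.665, -0.228]), array([0.2  , 0.128]), np.float64(80.015)]
side none
```

View pics/e_wrist.png

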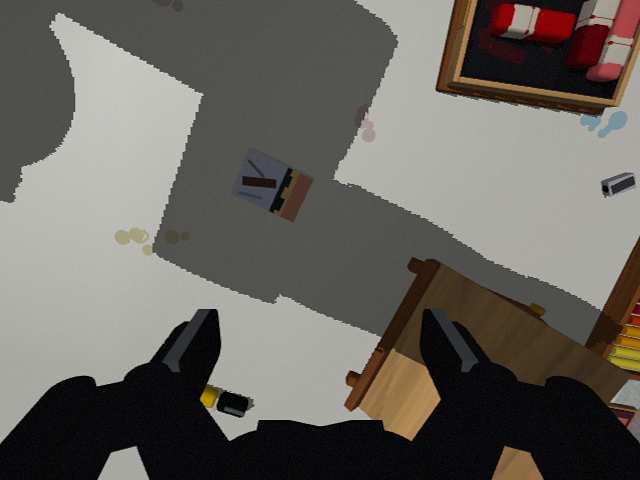

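The red pastel lies in the red tray (pixel (533,22)). The canvas is at (271,184), sky end to the right, and the easel ledge is at (395,330). The plane fit gives a 40.0° slope and a yaw of -0.18.

Request:
play_rows([
  {"travel": [-20,6,0],"twist": 0.16},
  {"travel": [-20,6,-20],"twist": 0.16},
  {"travel": [-20.7,4.6,-40],"twist": 0.16},
  {"travel": [0,0,-40],"twist": 0.16},
  {"travel": [0,0,-30],"twist": 0.16},
  {"travel": [0,0,-25],"twist": 0.16},
  {"travel": [0,0,-10],"twist": 0.157},
  {"travel": [0,0,0],"twist": 0},
])

```text
t: 24.42
position: [0.4205, -0.0799, 0.0598]
orientation: [-0.001, 0.111, 0.994, 0.0]
wrist_force: [-0.0, -0.2, 1.1]
finger_gap: 0.0855
```

```bash
python3 - <<'E'
from h import *
print(yawpos())
s=env.snapshot("wrist"); print(*rects(s,"canvas",1))
s=env.snapshot("scene"); print(*rects(s,"canvas",3))
E
```

```text
(array([420.5, -79.9,  59.8]), 2.918, array([-0.19,  0.18, -0.53,  0.86, -0.  ,  0.04]), 24.43)
('canvas', 0.86, array([320., 278.]), array([428.8, -82. ], dtype=float32), 'yaw', -0.223, array([70., 50.], dtype=float32), 'z', 0.015)
('canvas', 0.8, array([139., 382.]), array([ 600.9, -426.8], dtype=float32), 'yaw', 0.632, array([50., 73.], dtype=float32), 'z', 0.017) ('canvas', 0.7, array([284., 269.]), array([430.9, -82.3], dtype=float32), 'yaw', -0.224, array([74., 50.], dtype=float32), 'z', 0.017) ('canvas', 0.4, array([158., 292.]), array([ 407.2, -360.6], dtype=float32), 'yaw', -0.152, array([91., 22.], dtype=float32), 'z', 0.018)
```

Request:
play_rows([
  {"travel": [0,0,-25],"twist": 0},
  {"travel": [0,0,-20],"twist": 0},
  {"travel": [0,0,-12],"twist": 0},
  {"travel": [0,0,0],"twist": 0},
])

```text
t: 25.12
position: [0.4208, -0.0801, 0.0031]
orientation: [-0.0, 0.112, 0.994, 0.0]
wrist_force: [0.6, 0.6, -0.3]
finger_gap: 0.0852
```

Request:
play_rows([
  {"travel": [0,0,0],"twist": 0},
  {"travel": [0,0,0],"twist": 0},
  {"travel": [0,0,0],"twist": 0},
  {"travel": [0,0,0],"twist": 0},
  {"travel": [0,0,0],"twist": 0},
], hand=-1, newtons=20)

```text
t: 25.75
position: [0.4215, -0.0802, 0.004]
orientation: [0.001, 0.112, 0.994, 0.0]
wrist_force: [-1.4, 0.2, 7.2]
finger_gap: 0.0497
```

Request:
play_rows([
  {"travel": [0,0,10],"twist": 0},
  {"travel": [0,0,30],"twist": 0},
  {"travel": [0,0,30],"twist": 0},
  {"travel": [0,0,30],"twist": 0},
  {"travel": [0,0,20],"twist": 0},
])

```text
t: 26.38
position: [0.4215, -0.0802, 0.1255]
orientation: [0.001, 0.112, 0.994, -0.0]
wrist_force: [0.3, -0.3, -1.6]
finger_gap: 0.0491
```

```bash
python3 - <<'E'
from h import *
print(yawpos(),env.sense()["finger_gap"])
s=env.snapshot("wrist"); cv2.imwrite("pics/w8.png",s["color"]); print(*rects(s,"canvas",1))
E
```

```text
(array([421.5, -80.2, 125.5]), 2.918, array([-0.19,  0.12, -0.42,  1.03, -0.  ,  0.04]), 26.38) 0.04913317128813984
('canvas', 0.86, array([322., 325.]), array([428.7, -81.4], dtype=float32), 'yaw', -0.228, array([71., 50.], dtype=float32), 'z', 0.137)
```

View pics/w8.png

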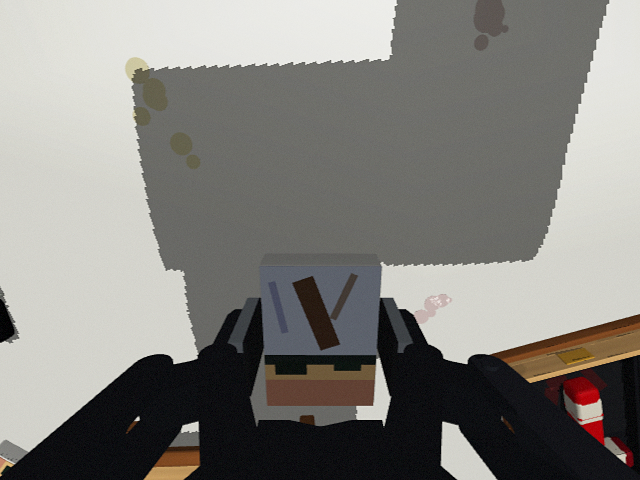

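The canvas is gripped level at (322,325), with the picture up and the sky at the far end. I now move it over the easel.

Request:
play_rows([
  {"travel": [20,-14,0],"twist": 0.043},
  {"travel": [35,-25,0],"twist": 0},
  {"travel": [38,-27,0],"twist": 0},
  {"travel": [38,-27,0],"twist": 0},
  {"travel": [38,-27,0],"twist": 0},
  {"travel": [24.2,-17.3,-5],"twist": 0},
  {"travel": [0,0,-15],"twist": 0},
  {"travel": [0,0,-14],"twist": 0},
])

```text
t: 27.48
position: [0.6133, -0.2169, 0.0878]
orientation: [-0.001, 0.09, 0.996, 0.0]
wrist_force: [-1.4, -0.3, -0.3]
finger_gap: 0.0494
```

Request:
play_rows([
  {"travel": [0,0,-3],"twist": 0},
  {"travel": [0,0,-3],"twist": 0},
  {"travel": [0,0,-3],"twist": 0},
  {"travel": [0,0,-2],"twist": 0},
  {"travel": [0,0,0],"twist": 0},
])

```text
t: 28.1
position: [0.6139, -0.2172, 0.0788]
orientation: [-0.0, 0.09, 0.996, 0.0]
wrist_force: [-5.3, 2.0, 4.0]
finger_gap: 0.0495
```

Request:
play_rows([
  {"travel": [0,0,-2],"twist": 0},
  {"travel": [0,0,-2],"twist": 0},
  {"travel": [0,0,-2],"twist": 0},
  {"travel": [0,0,0],"twist": 0},
])

```text
t: 28.6
position: [0.6139, -0.2172, 0.0728]
orientation: [-0.0, 0.09, 0.996, 0.0]
wrist_force: [-5.2, 1.7, 5.2]
finger_gap: 0.0498
```

```bash
cat > tilt.py <<'E'
from h import *
print(yawpos(),env.sense()["finger_gap"],np.round(env.sense()["wrist_force"],1))
for n in ["wrist","side"]:
    s=env.snapshot(n); W=world(s)
    for r in env.trace(s,"canvas")[:3]:
        w=W[r["region"]]; w=w[~np.isnan(w[:,0])]
        w=w[(abs(w[:,0]-.63)<.08)&(abs(w[:,1]+.22)<.07)]
        if len(w)<100: continue
        f=lambda c:w[:,2]-w[:,:2]@c[:2]-c[2]
        c=least_squares(f,[.4,0,0],loss="cauchy",f_scale=.001).x
        i=abs(f(c))<.003; d=np.array([.984,-.179]); q=w[i]; u=q[:,:2]@d
        print(n,round(r["p"],2),np.round(r["position"]),len(w),i.sum(),"slope",round(np.degrees(np.arctan(np.hypot(*c[:2]))),1),"dir",round(np.arctan2(c[1],c[0]),3),"u",np.round(np.percentile(u,[1,99])*1000),"z",np.round(np.percentile(q[:,2],[1,99])*1000),"c",np.round(np.median(q,0),3))
    if n=="side": cv2.imwrite("pics/t%d.png"%round(env.sense()["t"]*10),cv2.resize(s["color"][110:240,190:350],None,fx=4,fy=4,interpolation=cv2.INTER_CUBIC))
E
sed -i '1i from scipy.optimize import least_squares' tilt.py; python3 tilt.py
```

```text
(array([ 613.9, -217.2,   72.8]), 2.961, array([-0.34,  0.59,  0.12,  1.1 ,  0.  , -0.16]), 28.6) 0.049789820603421575 [-5.2  1.7  5.2]
wrist 0.58 [322. 330.] 19004 18604 slope 12.0 dir -0.182 u [615. 681.] z [78. 94.] c [ 0.618 -0.217  0.086]
side 0.57 [283. 186.] 292 179 slope 11.4 dir -0.27 u [611. 680.] z [78. 93.] c [ 0.605 -0.216  0.084]
```

It is pivoting in the grip as planned (12° so far, steady at about 7 N).

Request:
play_rows([
  {"travel": [0,0,-2],"twist": 0},
  {"travel": [0,0,-2],"twist": 0},
  {"travel": [0,0,-2],"twist": 0},
  {"travel": [0,0,-2],"twist": 0},
  {"travel": [0,0,-2],"twist": 0},
  {"travel": [0,0,-2],"twist": 0},
  {"travel": [0,0,-2],"twist": 0},
  {"travel": [0,0,0],"twist": 0},
])

```text
t: 29.8
position: [0.6146, -0.2174, 0.0592]
orientation: [0.001, 0.09, 0.996, -0.0]
wrist_force: [-2.2, 1.2, 5.7]
finger_gap: 0.0493
```

```bash
python3 tilt.py
```

```text
(array([ 614.6, -217.4,   59.2]), 2.961, array([-0.34,  0.6 ,  0.1 ,  1.07,  0.  , -0.16]), 29.8) 0.049260724641473276 [-2.2  1.2  5.7]
wrist 0.93 [319. 340.] 19472 19420 slope 28.7 dir -0.181 u [618. 675.] z [59. 90.] c [ 0.619 -0.218  0.075]
side 0.58 [283. 192.] 260 176 slope 26.4 dir -0.28 u [615. 668.] z [57. 84.] c [ 0.604 -0.218  0.068]
```

Request:
play_rows([
  {"travel": [0,0,-2],"twist": 0},
  {"travel": [0,0,-2],"twist": 0},
  {"travel": [0,0,-1.5],"twist": 0},
  {"travel": [0,0,-1.5],"twist": 0},
  {"travel": [0,0,0],"twist": 0},
])

```text
t: 30.62
position: [0.6148, -0.2176, 0.0522]
orientation: [0.001, 0.09, 0.996, -0.0]
wrist_force: [-1.0, 0.1, 5.4]
finger_gap: 0.0493
```

```bash
python3 tilt.py
```

```text
(array([ 614.8, -217.6,   52.2]), 2.961, array([-0.34,  0.61,  0.09,  1.05, -0.  , -0.16]), 30.62) 0.049332247591527274 [-1.   0.1  5.4]
wrist 0.72 [322. 341.] 19278 19159 slope 36.8 dir -0.183 u [621. 671.] z [49. 87.] c [ 0.619 -0.218  0.07 ]
side 0.73 [284. 191.] 278 164 slope 36.7 dir -0.177 u [618. 661.] z [49. 82.] c [ 0.608 -0.222  0.063]
```

Request:
play_rows([
  {"travel": [0,0,-1],"twist": 0},
  {"travel": [0,0,-1],"twist": 0},
  {"travel": [-0.8,0.15,-0.65],"twist": 0},
  {"travel": [-0.8,0.15,-0.65],"twist": 0},
  {"travel": [-0.8,0.15,-0.65],"twist": 0},
  {"travel": [0,0,0],"twist": 0},
])

```text
t: 31.58
position: [0.6123, -0.2172, 0.0482]
orientation: [0.001, 0.09, 0.996, -0.0]
wrist_force: [-1.4, -0.7, 6.0]
finger_gap: 0.0491
```

```bash
python3 tilt.py
```

```text
(array([ 612.3, -217.2,   48.2]), 2.961, array([-0.34,  0.6 ,  0.08,  1.04, -0.  , -0.16]), 31.57) 0.04906667198718085 [-1.4 -0.7  6. ]
wrist 0.63 [320. 342.] 18968 18949 slope 38.8 dir -0.183 u [619. 668.] z [45. 84.] c [ 0.617 -0.218  0.067]
side 0.51 [286. 193.] 295 163 slope 36.1 dir -0.21 u [612. 660.] z [42. 77.] c [ 0.602 -0.219  0.056]
```

Request:
play_rows([
  {"travel": [-0.8,0.15,-0.65],"twist": 0},
  {"travel": [-0.8,0.15,-0.65],"twist": 0},
  {"travel": [0,0,0],"twist": 0},
])

```text
t: 32.15
position: [0.6111, -0.2169, 0.0471]
orientation: [0.001, 0.09, 0.996, -0.0]
wrist_force: [1.2, 0.2, 6.7]
finger_gap: 0.0492
```

Request:
play_rows([
  {"travel": [0,0,0],"twist": 0},
  {"travel": [0,0,0],"twist": 0},
  {"travel": [0,0,0],"twist": 0},
  {"travel": [0,0,0],"twist": 0},
], hand=0.4)

```text
t: 32.65
position: [0.6102, -0.2167, 0.046]
orientation: [-0.0, 0.09, 0.996, 0.0]
wrist_force: [0.0, -0.0, 0.3]
finger_gap: 0.0596
```

```bash
python3 tilt.py; ls pics
```

```text
(array([ 610.2, -216.7,   46. ]), 2.961, array([-0.34,  0.6 ,  0.07,  1.04, -0.  , -0.16]), 32.65) 0.0596431542713504 [ 0.  -0.   0.3]
wrist 0.61 [319. 344.] 18879 18790 slope 39.2 dir -0.182 u [618. 666.] z [43. 82.] c [ 0.615 -0.217  0.065]
side 0.63 [283. 196.] 259 162 slope 39.4 dir -0.138 u [616. 657.] z [42. 79.] c [ 0.604 -0.22   0.057]
crop1.png
e_side.png
e_wrist.png
s3.png
s5.png
scene0.png
side0.png
t288.png
t300.png
t308.png
t318.png
t328.png
w1.png
w2.png
w3.png
w4.png
w5.png
w6.png
w8.png
```

Request:
play_rows([
  {"travel": [0,0,5],"twist": 0},
  {"travel": [0,0,10],"twist": 0},
  {"travel": [0,0,25],"twist": 0},
  {"travel": [0,0,45],"twist": 0},
  {"travel": [0,0,50],"twist": 0},
  {"travel": [-40,15,40],"twist": 0},
  {"travel": [-50,25,0],"twist": -0.15},
  {"travel": [-50,25,0],"twist": -0.15},
])

```text
t: 33.85
position: [0.469, -0.1512, 0.2221]
orientation: [0.001, 0.241, 0.971, -0.0]
wrist_force: [0.1, 0.1, 1.1]
finger_gap: 0.0593
```

Request:
play_rows([
  {"travel": [0,20,0],"twist": -0.18},
  {"travel": [0,20,0],"twist": -0.18},
  {"travel": [0,0,0],"twist": -0.18},
  {"travel": [0,0,0],"twist": -0.18},
  {"travel": [0,0,0],"twist": -0.18},
  {"travel": [0,0,0],"twist": 0},
])

```text
t: 34.6
position: [0.4703, -0.1117, 0.2218]
orientation: [0.0, 0.636, 0.771, 0.0]
wrist_force: [1.0, -0.0, 0.9]
finger_gap: 0.0596
```

```bash
python3 tilt.py; python3 - <<'E'
from h import *
s=env.snapshot("scene"); cv2.imwrite("pics/f_scene.png",s["color"])
for q in ["blue_pastel","yellow_pastel","red_pastel","blue_marker","yellow_marker"]: print(*rects(s,q,1))
a=env.snapshot("wrist")["color"];b=env.snapshot("side")["color"]
cv2.imwrite("pics/f_ws.png",np.hstack([a[::1,:][200:480,220:620],cv2.resize(b[120:260,180:380],(400,280),interpolation=cv2.INTER_CUBIC)]))
E
```

```text
(array([ 470.3, -111.7,  221.8]), 1.762, array([-0.23,  0.18, -0.1 ,  1.29,  0.  ,  1.15]), 34.6) 0.059630810994750774 [ 1.  -0.   0.9]
wrist 0.7 [459. 341.] 1355 1045 slope 39.2 dir -0.254 u [622. 671.] z [47. 86.] c [ 0.626 -0.201  0.072]
side 0.83 [282. 191.] 379 244 slope 38.1 dir -0.238 u [617. 666.] z [43. 83.] c [ 0.615 -0.214  0.065]
('blue_pastel', 0.54, array([474., 275.]), array([602.6, 286.9], dtype=float32), 'yaw', 0.135, array([22., 64.], dtype=float32), 'z', 0.039)
('yellow_pastel', 0.72, array([435., 286.]), array([612.6, 195.5], dtype=float32), 'yaw', 0.081, array([21., 61.], dtype=float32), 'z', 0.039)
('red_pastel', 0.88, array([398., 303.]), array([621.4, 103.8], dtype=float32), 'yaw', 0.114, array([20., 65.], dtype=float32), 'z', 0.039)
('blue_marker', 0.71, array([410., 229.]), array([422.9, 230. ], dtype=float32), 'yaw', 0.417, array([22., 91.], dtype=float32), 'z', 0.018)
('yellow_marker', 0.63, array([160., 291.]), array([ 407.1, -360.6], dtype=float32), 'yaw', -0.147, array([95., 21.], dtype=float32), 'z', 0.018)
```

View pics/f_ws.png

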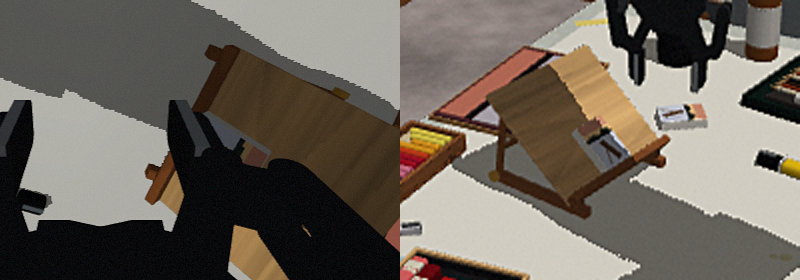

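View pics/f_scene.png

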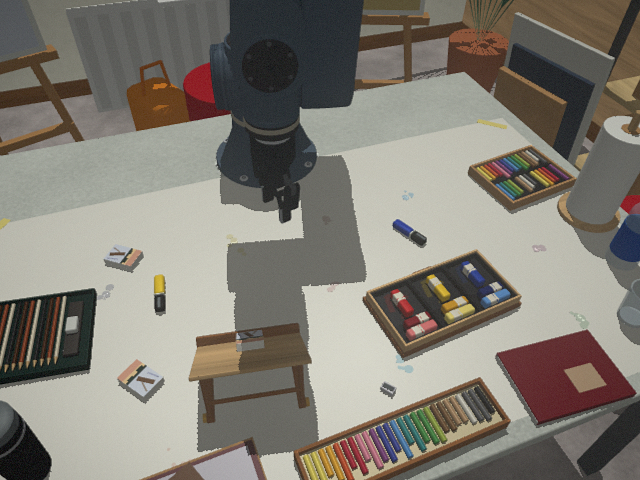

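The scene shows all three pastels in their trays and the markers where they were. The canvas sits on the easel at (250,338) but is partly hidden in both views, so I take one clearer wrist view of the ledge contact.

Request:
play_rows([
  {"travel": [0,-30,0],"twist": 0},
  {"travel": [0,-40,0],"twist": 0},
  {"travel": [0,-40,0],"twist": 0},
  {"travel": [0,-15,0],"twist": 0},
  {"travel": [0,0,0],"twist": 0},
])

```text
t: 35.83
position: [0.4701, -0.2371, 0.2208]
orientation: [-0.0, 0.637, 0.771, 0.0]
wrist_force: [0.0, 0.5, 0.1]
finger_gap: 0.0597
```

```bash
python3 tilt.py; python3 - <<'E'
from h import *
s=env.snapshot("wrist");W=world(s);np.save("W.npy",W)
r=[x for x in env.trace(s,"canvas") if abs(x["position"][0]-400)<300]
for x in r: print(x["p"],x["position"])
p=r[0]["position"]; x0,y0=int(max(0,min(p[0]-100,440))),int(max(0,min(p[1]-75,330)))
cv2.imwrite("pics/f_w2.png",cv2.resize(s["color"][y0:y0+150,x0:x0+200],None,fx=4,fy=4,interpolation=cv2.INTER_CUBIC))
# profile along slope through canvas centre line
d=np.array([.9835,-.181]);e=np.array([.181,.9835]); u=W[...,:2]@d; v=W[...,:2]@e
m=(abs(v+.104)<.004)&(u>.6)&(u<.7)&(W[...,2]>.01)
o=np.argsort(u[m]); a=np.c_[u[m],W[...,2][m]][o]*1000
s_=(a[:,0]-627.7)*.766+(a[:,1]-30)*.643; n_=-(a[:,0]-627.7)*.643+(a[:,1]-30)*.766
for k in np.arange(-16,80,2):
    i=(s_>=k)&(s_<k+2)
    if i.sum(): print(k,i.sum(),np.round([n_[i].min(),np.median(n_[i]),n_[i].max()],1))
E
```

```text
(array([ 470.1, -237.1,  220.8]), 1.76, array([-0.47,  0.27,  0.01,  1.31,  0.  ,  0.91]), 35.83) 0.059664711640773756 [0.  0.5 0.1]
wrist 0.64 [489. 231.] 4856 4756 slope 39.1 dir -0.182 u [618. 671.] z [43. 86.] c [ 0.617 -0.216  0.066]
side 0.76 [278. 191.] 469 268 slope 38.4 dir -0.18 u [614. 669.] z [43. 86.] c [ 0.614 -0.213  0.065]
0.72 [118.1, 331.1]
0.68 [383.0, 387.8]
0.61 [488.2, 233.4]
-14 1 [17.1 17.1 17.1]
-12 17 [16.4 17.8 19.1]
-10 17 [16.4 17.9 19.8]
-8 17 [16.5 18.1 19.4]
-6 20 [16.9 18.1 19.2]
-4 20 [16.6 17.9 19.5]
-2 21 [13.7 16.4 18.8]
0 16 [15.2 16.6 18.2]
2 21 [15.4 16.6 18.2]
4 18 [15.5 16.8 18.3]
6 20 [15.4 16.8 18.3]
8 20 [15.3 16.7 17.9]
10 19 [14.6 16.5 18.7]
12 21 [14.9 17.  17.8]
14 20 [15.4 16.3 17.6]
16 20 [15.5 16.7 17.8]
18 20 [14.8 16.9 17.8]
20 21 [15.3 16.2 18.2]
22 20 [15.2 16.5 17.3]
24 20 [15.5 16.4 17.8]
26 22 [15.2 16.3 18.1]
28 21 [14.9 16.1 17.2]
30 21 [14.8 16.1 17. ]
32 22 [15.2 16.5 18.3]
34 20 [14.9 16.4 17.5]
36 22 [14.6 16.2 17.5]
38 21 [14.8 15.9 17.5]
40 24 [14.3 16.1 17.3]
42 24 [14.6 15.9 17.2]
44 22 [14.9 15.9 17.2]
46 23 [15.1 16.1 17.7]
48 23 [14.3 16.  17.3]
50 22 [13.8 15.7 17.3]
52 24 [14.2 15.7 17.4]
54 24 [13.6 15.9 17.7]
56 22 [13.5 15.6 16.8]
58 26 [14.  16.  17.1]
60 25 [14.  15.6 17. ]
62 24 [14.2 15.5 17.9]
64 23 [14.5 15.9 17. ]
66 27 [14.4 15.7 17. ]
68 41 [-1.1 12.3 17.7]
70 25 [-2.1 -0.2  1.7]
72 25 [-1.8 -0.1  1.3]
74 25 [-2.4  0.2  0.9]
76 25 [-1.4 -0.3  2. ]
78 26 [-2.5 -0.3  2.2]
```

View pics/f_w2.png

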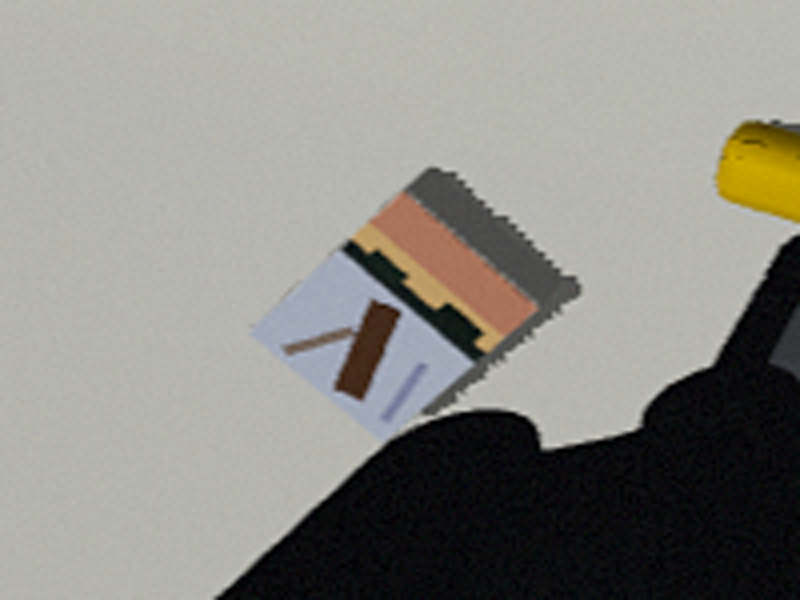

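That crop caught a decoy canvas at (118,331), but the depth profile through the right one answers the question. It spans 0 to about 69 mm up from the ledge, its face is 16 mm above the board, and its direction of -0.182 equals the easel's. It is resting on the ledge, so I hand in.

```bash
python3 -c "
from plant import env
print(env.hand_in())"
```

```text
the job is handed in; nothing more can be done
None
```

I put the blue, yellow and red pastels, in that order, into the trays of their own colours. Then I set the leftmost canvas on the easel, picture outward and sky at the top, and handed the job in at about 36 s on the robot's clock.

- **Pastels:** all three lie flat, with tops 39 mm above the table as expected, and lined up with their trays. I lowered each one until it touched before letting go.
- **Canvas:** I tilted it by pressing its sky edge against the board so that it pivoted in the grip, then let it go 1–3 mm above the ledge. It lies at the ledge (0 to about 69 mm up the board) and its direction matches the easel's to about 0.001 rad.
- **Markers:** the last picture shows both unmoved. The gripper was open and clear of everything.

Two checks were less clean. The measured canvas slope was 38–39° against 40° for the board, a difference of about 1 mm over its length and within camera accuracy. My last close-up picture caught a look-alike canvas by mistake, so the ledge contact rests on the depth measurements and the side view.

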